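# Turn the label-down match box over on the sloping counter display

### The arm

A 6-joint arm with a two-finger parallel gripper is mounted at the origin on a cart in front of the work surface, level with it; the furniture and walls round the work are solid. World frame = base frame: x ahead of the robot, y to its left, z up, the work surface at z = 0. Lengths are in mm, angles in rad, forces in N, time in s.
With the tool pointing down it reaches from about 275 to 750 mm from the base axis. Payload 10.2 kg.
Tool frame: the origin (TCP) lies at the very end of the fingers, on their centre line; the grasp point (between the pads) lies 19 mm behind it; z points along the fingers, y is the line along which they close (so a half turn about z gives the same grasp; the last joint's range is limited). The gripper opens to 85 mm and grips with 20 to 120 N. Pads are 22 mm wide; open, the fingers measure 114 mm over their backs; the gripper's body (76 mm by 85 mm) begins 54 mm behind the grasp point. The pads swing forward as they close: fully open they stand 13 mm farther back than shut.
Start: joints at [0.952, 0.313, 1.498, -0, 1.331, -0.223], TCP at [202.425, 484.412, 231.294] pointing down, gripper open.
Joint ranges: [-2.94, 2.94], [-0.97, 2.17], [0.19, 2.56], [-1.23, 4.37], [0.02, 3.11], [-2.88, 2.88]. Speed limits (rad/s): [2.39, 2.39, 3.01, 3.14, 3.14, 3.14].

### API

Orientations are given as a 3x3 rotation matrix whose columns are the frame's x, y, z axes.
In Python, from plant import readout, get_image, camera_params, hand_in gives the robot as it stands.
- The arm moves only by the tool jog_arm, never from a script. Its argument "motion" is a list of rows, each an object of numbers: "x", "y", "z": the shift along the tool's x, y, z in units of 50 mm (1.0 is 50 mm); "wx", "wy", "wz": the turn, a rotation vector about the tool's x, y, z in units of 5 degrees (1.0 is 5 degrees); "grip": the opening, from 0 (shut) to 1 (fully open). In form: [{"x": .., "y": .., "z": .., "wx": .., "wy": .., "wz": .., "grip": ..}, ...]. A call has 1 to 20 rows; each row shifts and turns the commanded pose from where the row before left it, along the tool's axes as they then stand; what a row does not reach is not made up. A row lasts 1/10 s, in which the tool goes at most 50 mm and 8.59 degrees, less where a joint would pass 70% of its speed; a pose out of reach is approached as far as the arm can. A call is refused whole if a number of a shift passes 1 or a number of a turn 1, either way. A call with a gripper value outside its range is refused whole. The fingers move at their own pace and stop on an object; "newtons" is the grip in N (left out, the last holds). Time passes only in rows, so rows that do not move let the fingers close. It gives the time, the measured TCP pose, the force, the opening and the grip force at its end, in the units of the state.
- readout.get_obs(): the state, without advancing time (a new reading comes with each control period).
- get_image(name): name is "scene" or "top" or "wrist"; returns the picture (480x640x3 uint8, red, green, blue); there is no depth.
- camera_params(name): a dict with "fx", "fy", "cx", "cy" (pixels), "distortion" ([k1, k2, p1, p2, k3] as OpenCV has them; the pictures are not rectified), "camera_from_world" (4x4, takes a point from world to camera coordinates); the wrist camera has in their place "hand_eye" (4x4, takes a point from camera to tool coordinates, whose origin is the TCP and whose axes are the flange's). Camera axes: x right, y down, z forward; pixel columns grow to the right and rows downward; lengths in mm; the calibration is good to about 2 mm. A picture is of the moment at which its call begins: read the wrist's pose just before it. camera_params takes no time and is no camera call.
- hand_in(): hands the job in; it is judged then, once.
The state is a dict: "clock": time; "joint_pos": joint angles; "joint_vel": joint speeds; "joint_efforts": joint torques, N m; "ee_pos": TCP position; "ee_rot": TCP orientation; "force": force on the tool from outside, world axes, zero at the start; "moment": the same for the moment, N m; "opening": opening from 0.0 (shut) to 1.0 (fully open); "finger_force": force on a finger pad.
Only numpy, scipy, OpenCV 4.12 (cv2) and the standard library are available. Lean on these libraries where they do the work, as an engineer would, in place of code of your own. Each camera call takes 0.05 s, during which the arm holds its last target. There are 200 camera calls.

### The job

One of the three match boxes on the sloping counter display has been put back label down. Turn it over and lay it back in its own bay with its cream label showing: flat on the board, its lower end down against the ledge between the two dividers, squared up like the others. Leave the other two match boxes, the candle and the balm tin where they are.

Things in the scene. Friction and masses are not known exactly. Their poses are not given: they have to be found in the camera images.
- matches_1_mid (a point): one of three equal loose match boxes, 120 x 50 x 40 mm, about 60 g, black, with a cream label on one 120 x 50 face only. The point is its centre; x along the 120 mm, y along the 50 mm, z out of the LABEL face. The boxes lie in the bays in any order, length up the slope; one of them label down (z into the board). Rigid; stands steadily on its 50 x 40 mm end
- matches_2_mid (a point): another of the three match boxes, size, point and axes as for matches_1_mid (z out of its label face)
- matches_3_mid (a point): another of the three match boxes, size, point and axes as for matches_1_mid (z out of its label face)
- display_board (a point): fixed pale-wood display; its board, 320 mm wide, slopes up at 30 degrees away from the robot. The point is on the board's face, mid-width, at the foot of the ledge, 26 mm above the table; x up the slope (face 135 mm long), y along the ledge, z square out of the face. Ledge 10 mm thick, 20 mm proud. The display reaches 125 mm behind the point; the table before it is free for 80 mm or more
- bay_mid (a point): on the display: where the centre of a box seated in the middle bay lies, 60 mm up from the ledge, 20 mm off the face; axes as display_board. The outer bays are 105 mm either side along y. At each bay's foot two dividers, 6 mm thick, 13 mm proud, reach 33 mm up from the ledge and leave 58 mm between them for the box's 50 mm width
- candle_mid (a point): bystander: pink candle in a clear glass jar, 76 mm across and 90 mm tall; the point is its centre, half-way up, z up
- tin_mid (a point): bystander: small round balm tin with an amber lid, 54 mm across and 21 mm tall; the point is its centre, half-way up, z up

How it is judged (in metres and radians):
At the end, for the whole second after the job is handed in: the box that lay label down lies label up in its own bay: flat on the board (5 deg, 5 mm), lower end at the ledge (gap up to 7 mm), straight up the slope (6 deg, either end up), centre within 12 mm of its start; other boxes within 15 mm, label up; candle and tin within 20 mm (angle between each of matches_3_mid, matches_1_mid, matches_2_mid's own z axis and vertical below 1 rad and angle between the z axis of matches_3_mid and the z axis of display_board, either way round below 0.09 rad and angle between the x axis of matches_3_mid and the x axis of display_board, either way round below 0.1 rad and x of matches_3_mid in the frame of display_board between 0.055 and 0.067 m and z of matches_3_mid in the frame of display_board between 0.016 and 0.025 m and distance of matches_3_mid from where it was at the start of the episode below 0.012 m and distance of each of matches_1_mid, matches_2_mid from where it was at the start of the episode below 0.015 m and distance of each of candle_mid, tin_mid from where it was at the start of the episode below 0.02 m); the robot touches nothing.
It fails at once if another match box is shifted by more than 25 mm (distance of any of matches_1_mid, matches_2_mid from where it was at the start of the episode above 0.025 m).
It fails at once if the candle or the balm tin is pushed by more than 20 mm (distance of any of candle_mid, tin_mid from where it was at the start of the episode above 0.02 m).
It also fails if it takes over 58 s, if anything falls off the work surface, if the arm or the gripper's body presses on something with over 40 N, if the wrist force passes 120 N, or if a joint passes its speed limit or range.

## Working session

There is one attempt and no reset: what is moved stays moved. The work goes in short steps, Python scripts to look and compute and a tool call to move; the robot and the scene stay as the last step left them, time stands still between calls to the robot, and variables do not carry over. Pictures are saved under pics/ and viewed, at most 10 in all, crops included, and the job is handed in when it is done.

Besides the shell and the picture viewer there is one more tool, called in YAML: its name, and indented under it one key for each argument. jog_arm: Moves the arm, as the interface text tells. Its arguments: {"type":"object","properties":{"motion":{"type":"array","items":{"type":"object","properties":{"x":{"type":"number"},"y":{"type":"number"},"z":{"type":"number"},"wx":{"type":"number"},"wy":{"type":"number"},"wz":{"type":"number"},"grip":{"type":"number"}}}},"newtons":{"type":"number"}},"required":["motion"]}

```bash
mkdir -p pics; ls
python3 - <<'E'
from plant import readout,get_image,camera_params
import cv2,numpy as np
np.set_printoptions(precision=3,suppress=True)
for n in ("scene","top"):
    cv2.imwrite(f"pics/{n}0.png",get_image(n)[:,:,::-1]); print(n,camera_params(n))
print(camera_params("wrist"))
print(readout.get_obs())
E
```

```text
pics
scene {'fx': 460.2153460130739, 'fy': 460.2153460130739, 'cx': 329.9200605743709, 'cy': 244.14963666578555, 'distortion': array([-0.051,  0.   ,  0.   ,  0.   ,  0.   ]), 'camera_from_world': array([[   0.698,   -0.716,   -0.014, -389.461],
       [  -0.458,   -0.432,   -0.777,  248.727],
       [   0.55 ,    0.549,   -0.63 ,  681.693],
       [   0.   ,    0.   ,    0.   ,    1.   ]])}
top {'fx': 569.865886687778, 'fy': 569.865886687778, 'cx': 311.1687739927669, 'cy': 238.66528660059154, 'distortion': array([-0.177,  0.   ,  0.   ,  0.   ,  0.   ]), 'camera_from_world': array([[   0.017,   -1.   ,   -0.023,  -76.256],
       [  -0.984,   -0.012,   -0.18 ,  496.988],
       [   0.179,    0.026,   -0.983, 1227.316],
       [   0.   ,    0.   ,    0.   ,    1.   ]])}
{'fx': 365.365416670919, 'fy': 365.365416670919, 'cx': 315.20324701215674, 'cy': 238.8500745643274, 'distortion': array([-0.073,  0.   ,  0.   ,  0.   ,  0.   ]), 'hand_eye': array([[  -0.001,   -0.965,   -0.263,   66.034],
       [   1.   ,   -0.001,   -0.001,    0.336],
       [   0.001,   -0.263,    0.965, -143.156],
       [   0.   ,    0.   ,    0.   ,    1.   ]])}
{'clock': 0.1, 'joint_pos': array([ 0.952,  0.313,  1.498, -0.   ,  1.331, -0.223]), 'joint_vel': array([-0.001, -0.001, -0.004, -0.001, -0.   , -0.001]), 'joint_efforts': array([  0.004, -41.29 , -26.014,  -0.   ,   0.003,  -0.   ]), 'ee_pos': array([202.282, 484.212, 230.777]), 'ee_rot': array([[-0.923,  0.386, -0.001],
       [ 0.386,  0.923, -0.001],
       [ 0.   , -0.001, -1.   ]]), 'force': array([ 0.058,  0.028, -0.068]), 'moment': array([ 0.029,  0.014, -0.007]), 'finger_force': 0.0, 'opening': 1.0029639876850018}
```

View pics/scene0.png

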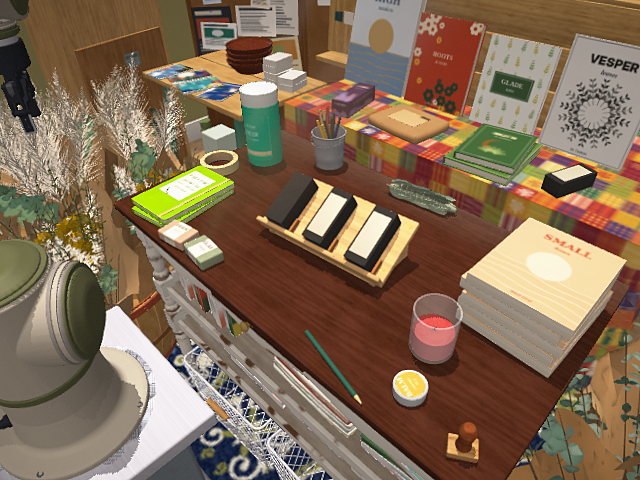

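View pics/top0.png

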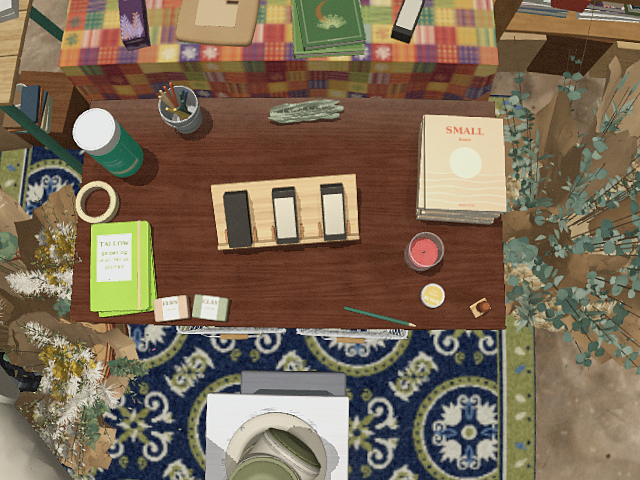

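The upside-down box is the left one, at about (238,218) in the top view. The two labels showing are at (286,216) and (333,212), and the display is slightly yawed. Next I measure the display frame from the labels and box outlines.

```bash
cat > h.py <<'E'
import cv2,numpy as np
from plant import readout,get_image,camera_params
np.set_printoptions(precision=3,suppress=True)
def ray(n,px):
    p=camera_params(n);K=np.array([[p['fx'],0,p['cx']],[0,p['fy'],p['cy']],[0,0,1]])
    u=cv2.undistortPoints(np.float64(px).reshape(-1,1,2),K,p['distortion']).reshape(-1,2)
    d=np.c_[u,np.ones(len(u))]
    if n=='wrist':
        o=readout.get_obs();T=np.eye(4);T[:3,:3]=o['ee_rot'];T[:3,3]=o['ee_pos'];W=T@p['hand_eye']
    else: W=np.linalg.inv(p['camera_from_world'])
    return W[:3,3],d@W[:3,:3].T
def atz(n,px,z):
    o,d=ray(n,px); return o+d*((z-o[2])/d[:,2])[:,None]
def tri(p1,p2):
    o1,d1=ray('top',p1);o2,d2=ray('scene',p2);r=[]
    for a,b in zip(d1,d2):
        s=np.linalg.lstsq(np.c_[a,-b],o2-o1,rcond=None)[0]; r.append(np.r_[(o1+a*s[0]+o2+b*s[1])/2,np.linalg.norm(o1+a*s[0]-o2-b*s[1])])
    return np.array(r)
def rects(n,mask,roi,amin=150):
    x0,x1,y0,y1=roi;m=np.zeros_like(mask);m[y0:y1,x0:x1]=mask[y0:y1,x0:x1]
    cs=[c for c in cv2.findContours(m,cv2.RETR_EXTERNAL,cv2.CHAIN_APPROX_NONE)[0] if cv2.contourArea(c)>amin]
    return sorted([cv2.minAreaRect(c) for c in cs],key=lambda r:r[0][0])
E
python3 - <<'E'
from h import *
L={}
for n,roi in (("top",(205,365,170,255)),("scene",(255,425,170,290))):
    im=cv2.imread(f"pics/{n}0.png").astype(int);b,g,r=im[...,0],im[...,1],im[...,2]
    lab=((im.min(2)>165)&(r-b<60)).astype(np.uint8)*255
    blk=(im.max(2)<60).astype(np.uint8)*255
    L[n]=rects(n,lab,roi); print(n,'lab',L[n]); print('blk',rects(n,blk,roi))
if all(len(v)==2 for v in L.values()):
    print(tri([r[0] for r in L['top']],[r[0] for r in L['scene']]))
P=atz('top',[r[0] for r in L['top']],90.6);print(P)
print('candle,tin',atz('top',[(424,250),(432,295)],20), 'edge',atz('top',[(238,322),(380,328)],0), 'displ corners', atz('top',[(219,249),(357,241),(211,184),(356,175)],40))
E
python3 -c "
import cv2
a=cv2.imread('pics/top0.png')[165:260,200:370];b=cv2.imread('pics/scene0.png')[165:290,250:425]
a=cv2.resize(a,None,fx=3.5,fy=3.5);b=cv2.resize(b,(595,425))[:260]
cv2.imwrite('pics/c0.png',__import__('numpy').vstack([a,b]))"
```

```text
top lab [((284.8874206542969, 217.20545959472656), (39.45978927612305, 18.278846740722656), 85.03025817871094), ((333.4365234375, 213.61167907714844), (39.47086715698242, 18.31049156188965), 85.91438293457031)]
blk []
scene lab [((326.5518798828125, 213.69338989257812), (16.636455535888672, 46.21720886230469), 34.38034439086914), ((369.7858581542969, 233.86439514160156), (18.923946380615234, 48.43629455566406), 32.34744644165039)]
blk [((296.4864501953125, 206.388916015625), (22.60631561279297, 59.03047180175781), 50.57219696044922), ((329.05450439453125, 262.73455810546875), (147.2053985595703, 39.78717041015625), 12.351558685302734), ((334.8735046386719, 225.072998046875), (27.78140640258789, 63.39552688598633), 53.32564926147461), ((372.8089599609375, 238.00796508789062), (30.960721969604492, 64.69845581054688), 32.125)]
[[ 536.782  -12.442   88.285    0.358]
 [ 545.798 -117.58    88.41     0.002]]
[[ 536.129  -12.503   90.6  ]
 [ 545.298 -117.552   90.6  ]]
candle,tin [[ 479.452 -325.181   20.   ]
 [ 377.278 -341.812   20.   ]] edge [[ 311.626   95.174    0.   ]
 [ 303.28  -226.504    0.   ]] displ corners [[ 472.591  138.145   40.   ]
 [ 494.764 -171.471   40.   ]
 [ 624.023  164.167   40.   ]
 [ 648.172 -169.08    40.   ]]
```

View pics/c0.png

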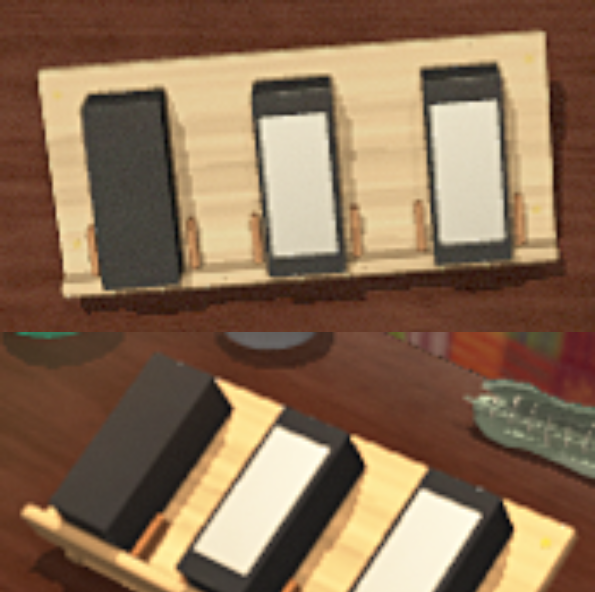

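The top view and its crop confirm it: the left box is label down with its top face centred near pixel (238,219). Display yaw is about +5°. I'll work out the moves to a pre-grasp.

```bash
cat >> h.py <<'E'
from scipy.spatial.transform import Rotation as R
psi=np.arctan2(9.1,105.05); XH=np.array([np.cos(psi),np.sin(psi),0]);YD=np.array([-np.sin(psi),np.cos(psi),0]);Z=np.array([0,0,1.])
XD=np.cos(np.pi/6)*XH+.5*Z; ZD=-.5*XH+np.cos(np.pi/6)*Z
C3=np.array([536.5,-12.5,90.6])+105*YD-20*ZD   # box 3 centre
def rot(phi,flip=1):
    f=np.deg2rad(phi);z=np.sin(f)*XH-np.cos(f)*Z;y=YD*flip;return np.c_[np.cross(y,z),y,z]
def to(grasp,Rt,back=19):
    """print move from the present pose so the grasp point is at grasp"""
    o=readout.get_obs();t=grasp+back*Rt[:,2]
    print('clk',o['clock'],'tcp',o['ee_pos'],'target',t,'q',o['joint_pos'],'open',o['opening'],'F',o['force'])
    print(' shift now-tool (50mm)',o['ee_rot'].T@(t-o['ee_pos'])/50,' shift target-tool',Rt.T@(t-o['ee_pos'])/50,' turn (5deg)',np.rad2deg(R.from_matrix(o['ee_rot'].T@Rt).as_rotvec())/5)
E
python3 - <<'E'
from h import *
print(C3,psi, atz('top',[(237.7,219.3)],90.6)+20*-ZD)
g=C3+20*XD+7*ZD
to(g+100*Z,rot(0)); to(g,rot(0))
E
```

```text
[537.401  92.971  73.279] 0.08640970886876731 [[540.369  91.176  73.279]]
clk 0.1 tcp [202.282 484.212 230.777] target [551.17   94.164 170.342] q [ 0.952  0.313  1.498 -0.     1.331 -0.223] open 1.0029639876850018 F [ 0.058  0.028 -0.068]
 shift now-tool (50mm) [-9.446 -4.506  1.212]  shift target-tool [-6.278 -8.374  1.209]  turn (5deg) [-0.013 -0.006 -5.526]
clk 0.1 tcp [202.282 484.212 230.777] target [551.17   94.164  70.342] q [ 0.952  0.313  1.498 -0.     1.331 -0.223] open 1.0029639876850018 F [ 0.058  0.028 -0.068]
 shift now-tool (50mm) [-9.447 -4.504  3.212]  shift target-tool [-6.278 -8.374  3.209]  turn (5deg) [-0.013 -0.006 -5.526]
```

jog_arm:
  motion:
    - {"wz":-0.92}
    - {"wz":-0.92}
    - {"wz":-0.92}
    - {"wz":-0.92}
    - {"wz":-0.92}
    - {"wz":-0.92}
    - {"x":-0.45,"y":-0.6}
    - {"x":-0.45,"y":-0.6}
    - {"x":-0.45,"y":-0.6}
    - {"x":-0.45,"y":-0.6}
    - {"x":-0.45,"y":-0.6}
    - {"x":-0.45,"y":-0.6}
    - {"x":-0.45,"y":-0.6}
    - {"x":-0.45,"y":-0.6}
    - {"x":-0.45,"y":-0.6}
    - {"x":-0.45,"y":-0.6}
    - {"x":-0.45,"y":-0.6}
    - {"x":-0.45,"y":-0.6}
    - {"x":-0.45,"y":-0.6}
    - {"x":-0.45,"y":-0.6}

```text
$.motion[0]: bad value
```

Run:
```python
from h import *
g=C3+20*XD+7*ZD
to(g,rot(0))
cv2.imwrite('pics/w1.png',get_image('wrist')[:,:,::-1])
```

```text
clk 0.1 tcp [202.282 484.212 230.777] target [551.17   94.164  70.342] q [ 0.952  0.313  1.498 -0.     1.331 -0.223] open 1.0029639876850018 F [ 0.058  0.028 -0.068]
 shift now-tool (50mm) [-9.447 -4.504  3.212]  shift target-tool [-6.278 -8.374  3.209]  turn (5deg) [-0.013 -0.006 -5.526]
```

View pics/w1.png

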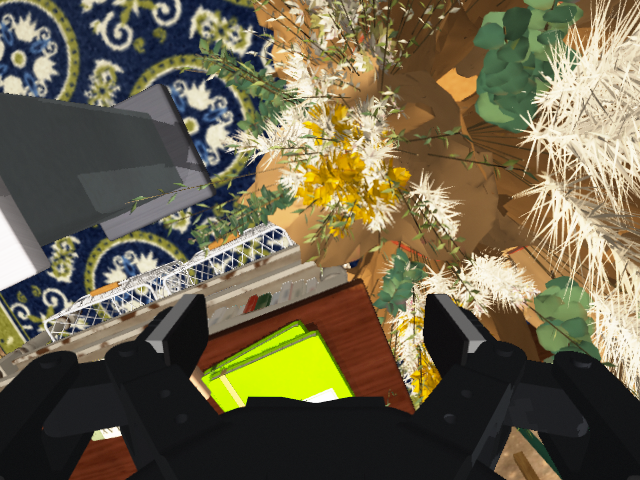

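The arm didn't move because the row form was refused, so the wrist view shows only the start area. Each row probably needs every key.

jog_arm:
  motion:
    - {"x":0,"y":0,"z":0,"wx":0,"wy":0,"wz":-0.92,"grip":1}
    - {"x":0,"y":0,"z":0,"wx":0,"wy":0,"wz":-0.92,"grip":1}
    - {"x":0,"y":0,"z":0,"wx":0,"wy":0,"wz":-0.92,"grip":1}
    - {"x":0,"y":0,"z":0,"wx":0,"wy":0,"wz":-0.92,"grip":1}
    - {"x":0,"y":0,"z":0,"wx":0,"wy":0,"wz":-0.92,"grip":1}
    - {"x":0,"y":0,"z":0,"wx":0,"wy":0,"wz":-0.92,"grip":1}
    - {"x":-0.45,"y":-0.6,"z":0,"wx":0,"wy":0,"wz":0,"grip":1}
    - {"x":-0.45,"y":-0.6,"z":0,"wx":0,"wy":0,"wz":0,"grip":1}
    - {"x":-0.45,"y":-0.6,"z":0,"wx":0,"wy":0,"wz":0,"grip":1}
    - {"x":-0.45,"y":-0.6,"z":0,"wx":0,"wy":0,"wz":0,"grip":1}
    - {"x":-0.45,"y":-0.6,"z":0,"wx":0,"wy":0,"wz":0,"grip":1}
    - {"x":-0.45,"y":-0.6,"z":0,"wx":0,"wy":0,"wz":0,"grip":1}
    - {"x":-0.45,"y":-0.6,"z":0,"wx":0,"wy":0,"wz":0,"grip":1}
    - {"x":-0.45,"y":-0.6,"z":0,"wx":0,"wy":0,"wz":0,"grip":1}
    - {"x":-0.45,"y":-0.6,"z":0,"wx":0,"wy":0,"wz":0,"grip":1}
    - {"x":-0.45,"y":-0.6,"z":0,"wx":0,"wy":0,"wz":0,"grip":1}
    - {"x":-0.45,"y":-0.6,"z":0,"wx":0,"wy":0,"wz":0,"grip":1}
    - {"x":-0.45,"y":-0.6,"z":0,"wx":0,"wy":0,"wz":0,"grip":1}
    - {"x":-0.45,"y":-0.6,"z":0,"wx":0,"wy":0,"wz":0,"grip":1}
    - {"x":-0.45,"y":-0.6,"z":0,"wx":0,"wy":0,"wz":0,"grip":1}
  newtons: 35

```text
clock: 2.15
ee_pos: [553.1, 91.7, 231.1]
ee_rot: [[-0.996, -0.086, -0.0], [-0.086, 0.996, 0.0], [0.0, 0.0, -1.0]]
force: [0.3, 0.4, -0.7]
opening: 1.002
finger_force: 0.0
```

Run:
```python
from h import *
g=C3+20*XD+7*ZD
to(g,rot(0))
cv2.imwrite('pics/w2.png',get_image('wrist')[:,:,::-1])
```

```text
clk 2.15 tcp [553.078  91.657 231.069] target [551.17   94.164  70.342] q [-0.045  0.392  1.387  0.     1.363 -1.701] open 1.0024276890104633 F [ 0.345  0.418 -0.683]
 shift now-tool (50mm) [0.032 0.053 3.215]  shift target-tool [0.034 0.053 3.215]  turn (5deg) [ 0.001 -0.005 -0.007]
```

View pics/w2.png

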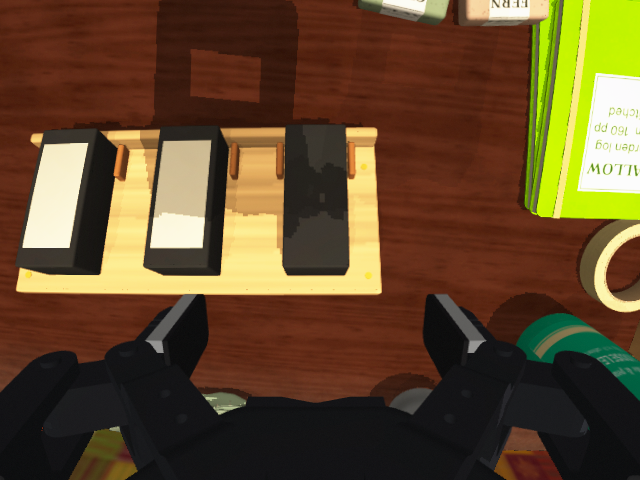

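The wrist view shows the box's top face spanning columns 284–349, rows 125–268. Its mid column 316 is in line with the fingers.

Run:
```python
from h import *
p=[atz('wrist',[(316.5,125)],60.6)[0],atz('wrist',[(316,268)],120.6)[0]]
print(p,'centre',(p[0]+p[1])/2-20*ZD,'expected ends',C3+20*ZD-60*XD,C3+20*ZD+60*XD)
```

```text
[array([478.119,  81.887,  60.6  ]), array([580.877,  89.965, 120.6  ])] centre [539.461  86.789  73.279] expected ends [475.671  87.624  60.6  ] [579.206  96.593 120.6  ]
```

jog_arm:
  motion:
    - {"x":0,"y":0,"z":0.44,"wx":0,"wy":0,"wz":0,"grip":1}
    - {"x":0,"y":0,"z":0.44,"wx":0,"wy":0,"wz":0,"grip":1}
    - {"x":0,"y":0,"z":0.44,"wx":0,"wy":0,"wz":0,"grip":1}
    - {"x":0,"y":0,"z":0.44,"wx":0,"wy":0,"wz":0,"grip":1}
    - {"x":0,"y":0,"z":0.44,"wx":0,"wy":0,"wz":0,"grip":1}
    - {"x":0,"y":0,"z":0.4,"wx":0,"wy":0,"wz":0,"grip":1}
    - {"x":0,"y":0,"z":0.3,"wx":0,"wy":0,"wz":0,"grip":1}
    - {"x":0,"y":0,"z":0.2,"wx":0,"wy":0,"wz":0,"grip":1}
    - {"x":0,"y":0,"z":0.1,"wx":0,"wy":0,"wz":0,"grip":1}
  newtons: 35

```text
clock: 3.1
ee_pos: [552.0, 93.0, 70.4]
ee_rot: [[-0.996, -0.086, -0.001], [-0.086, 0.996, 0.0], [0.001, 0.0, -1.0]]
force: [-0.8, 0.1, 0.6]
opening: 1.003
finger_force: 0.0
```

```bash
sed -i 's/^C3=.*/C3=np.array([538.5,90,73.3])/' h.py
python3 - <<'E'
from h import *
to(C3+20*XD+7*ZD,rot(0))
cv2.imwrite('pics/w3.png',get_image('wrist')[:,:,::-1])
E
```

```text
clk 3.1 tcp [551.982  93.017  70.442] target [552.269  91.193  70.362] q [-0.042  0.562  1.577  0.     1.003 -1.699] open 1.0027713457845007 F [-0.811  0.093  0.555]
 shift now-tool (50mm) [-0.003 -0.037  0.002]  shift target-tool [-0.003 -0.037  0.002]  turn (5deg) [ 0.002 -0.014 -0.006]
```

View pics/w3.png

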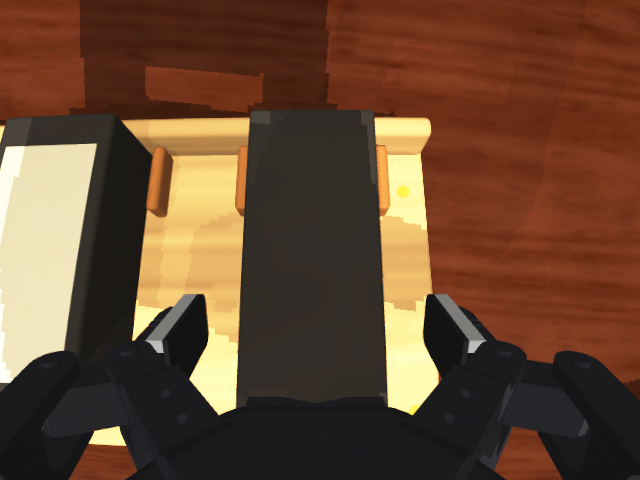

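The fingers straddle the box: inner faces at 207 and 424, box at 240–384, so the box sits about 1 mm left of centre. I'll nudge y and close.

jog_arm:
  motion:
    - {"x":0,"y":-0.03,"z":0,"wx":0,"wy":0,"wz":0,"grip":1}
    - {"x":0,"y":0,"z":0,"wx":0,"wy":0,"wz":0,"grip":0}
    - {"x":0,"y":0,"z":0,"wx":0,"wy":0,"wz":0,"grip":0}
    - {"x":0,"y":0,"z":0,"wx":0,"wy":0,"wz":0,"grip":0}
    - {"x":0,"y":0,"z":0,"wx":0,"wy":0,"wz":0,"grip":0}
    - {"x":0,"y":0,"z":0,"wx":0,"wy":0,"wz":0,"grip":0}
    - {"x":0,"y":0,"z":0,"wx":0,"wy":0,"wz":0,"grip":0}
    - {"x":0,"y":0,"z":0,"wx":0,"wy":0,"wz":0,"grip":0}
    - {"x":0,"y":0,"z":0,"wx":0,"wy":0,"wz":0,"grip":0}
  newtons: 35

```text
clock: 4.05
ee_pos: [552.7, 91.5, 72.0]
ee_rot: [[-0.996, -0.086, 0.001], [-0.086, 0.996, -0.0], [-0.001, -0.0, -1.0]]
force: [-1.4, -0.6, 6.1]
opening: 0.583
finger_force: 37.0
```

```bash
cat >> h.py <<'E'
RG=rot(0); OFF=RG.T@(np.array([552.7,91.5,72.0])-C3)   # tcp rel. to box centre, tool axes
S=np.array([415,80,61.])
def goto(t,Rt): to(t-19*Rt[:,2],Rt)
E
python3 - <<'E'
from h import *
Rt=rot(60); t=S+Rt@OFF; print(OFF,t)
goto(t+30*Z,Rt)
E
```

```text
[-14.276   0.269   1.3  ] [423.21   80.981  72.714]
clk 4.05 tcp [552.746  91.456  71.966] target [423.21   80.981 102.714] q [-0.045  0.56   1.576 -0.     1.004 -1.702] open 0.5831171418883457 F [-1.42  -0.563  6.108]
 shift now-tool (50mm) [ 2.599  0.013 -0.618]  shift target-tool [ 0.767  0.015 -2.558]  turn (5deg) [ -0.005 -11.988  -0.004]
```

jog_arm:
  motion:
    - {"x":0,"y":0,"z":-0.2,"wx":0,"wy":0,"wz":0,"grip":0}
    - {"x":0,"y":0,"z":-0.4,"wx":0,"wy":0,"wz":0,"grip":0}
    - {"x":0,"y":0,"z":-0.6,"wx":0,"wy":0,"wz":0,"grip":0}
    - {"x":0,"y":0,"z":-0.6,"wx":0,"wy":0,"wz":0,"grip":0}
    - {"x":0.4,"y":0,"z":0,"wx":0,"wy":0,"wz":0,"grip":0}
    - {"x":0.45,"y":0,"z":0,"wx":0,"wy":0,"wz":0,"grip":0}
    - {"x":0.45,"y":0,"z":0,"wx":0,"wy":0,"wz":0,"grip":0}
    - {"x":0.45,"y":0,"z":0,"wx":0,"wy":-1,"wz":0,"grip":0}
    - {"x":0.45,"y":0,"z":0,"wx":0,"wy":-1,"wz":0,"grip":0}
    - {"x":0.4,"y":0,"z":0,"wx":0,"wy":-1,"wz":0,"grip":0}
    - {"x":0,"y":0,"z":0,"wx":0,"wy":-1,"wz":0,"grip":0}
    - {"x":0,"y":0,"z":0,"wx":0,"wy":-1,"wz":0,"grip":0}
    - {"x":0,"y":0,"z":0,"wx":0,"wy":-1,"wz":0,"grip":0}
    - {"x":0,"y":0,"z":0,"wx":0,"wy":-1,"wz":0,"grip":0}
    - {"x":0,"y":0,"z":0,"wx":0,"wy":-1,"wz":0,"grip":0}
    - {"x":0,"y":0,"z":0,"wx":0,"wy":-1,"wz":0,"grip":0}
    - {"x":0,"y":0,"z":0,"wx":0,"wy":-1,"wz":0,"grip":0}
    - {"x":0,"y":0,"z":0,"wx":0,"wy":-1,"wz":0,"grip":0}
    - {"x":0,"y":0,"z":0,"wx":0,"wy":-1,"wz":0,"grip":0}
  newtons: 35

```text
clock: 5.95
ee_pos: [415.5, 102.5, 213.5]
ee_rot: [[-0.612, -0.074, 0.787], [-0.042, 0.997, 0.061], [-0.79, 0.004, -0.614]]
force: [0.3, -0.3, -1.0]
opening: 0.583
finger_force: 36.6
```

Run:
```python
from h import *
Rt=rot(60); goto(S+Rt@OFF,Rt)
for n,(x0,x1,y0,y1) in (("scene",(180,430,130,300)),):
    im=get_image(n)[:,:,::-1][y0:y1,x0:x1];cv2.imwrite('pics/s2.png',cv2.resize(im,None,fx=3,fy=3))
```

```text
clk 5.95 tcp [415.456 102.535 213.472] target [423.21   80.981  72.714] q [-0.141 -0.243  2.415  1.185  0.185 -2.88 ] open 0.5831991138243706 F [ 0.258 -0.328 -0.969]
 shift now-tool (50mm) [ 2.146 -0.452  1.823]  shift target-tool [ 2.379 -0.443  1.509]  turn (5deg) [-0.096 -1.57  -0.116]
```

View pics/s2.png

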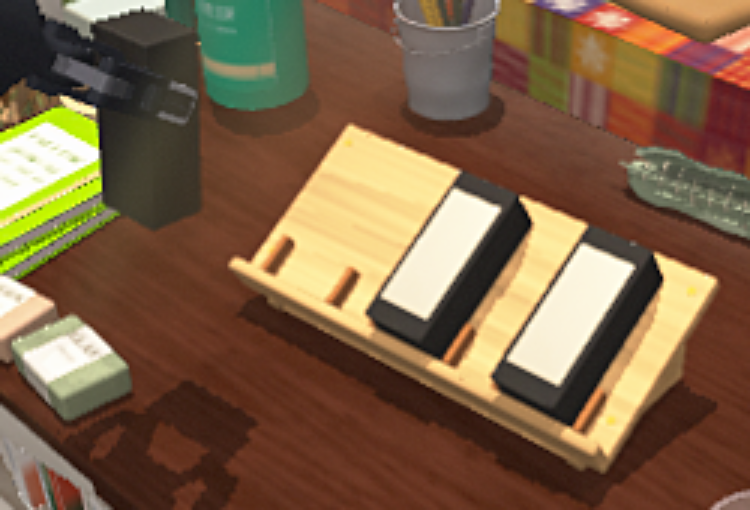

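The scene view shows the box held nearly upright, but the wrist stopped at a limit (j6 = -2.88, j5 close to 0) at about 52° of tilt. I'll go back to vertical, yaw the tool about 120° so the tilt is sideways to the arm, and tilt again.

jog_arm:
  motion:
    - {"x":0,"y":0,"z":0,"wx":0.1,"wy":1,"wz":0.1,"grip":0}
    - {"x":0,"y":0,"z":0,"wx":0,"wy":1,"wz":0,"grip":0}
    - {"x":0,"y":0,"z":0,"wx":0,"wy":1,"wz":0,"grip":0}
    - {"x":0,"y":0,"z":0,"wx":0,"wy":1,"wz":0,"grip":0}
    - {"x":0,"y":0,"z":0,"wx":0,"wy":1,"wz":0,"grip":0}
    - {"x":0,"y":0,"z":0,"wx":0,"wy":1,"wz":0,"grip":0}
    - {"x":0,"y":0,"z":0,"wx":0,"wy":1,"wz":0,"grip":0}
    - {"x":0,"y":0,"z":0,"wx":0,"wy":1,"wz":0,"grip":0}
    - {"x":0,"y":0,"z":0,"wx":0,"wy":1,"wz":0,"grip":0}
    - {"x":0,"y":0,"z":0,"wx":0,"wy":1,"wz":0,"grip":0}

```text
clock: 7.0
ee_pos: [417.0, 109.1, 213.5]
ee_rot: [[-0.983, -0.093, 0.159], [-0.089, 0.995, 0.034], [-0.161, 0.019, -0.987]]
force: [-0.5, 0.1, 0.4]
opening: 0.582
finger_force: 36.6
```

Run:
```python
from h import *
goto(S+rot(0)@OFF+100*Z,rot(0))
```

```text
clk 7.0 tcp [417.016 109.142 213.523] target [429.2  81.5 159.7] q [-0.042  0.029  1.897  0.047  1.058 -1.725] open 0.5817024478848383 F [-0.497  0.055  0.442]
 shift now-tool (50mm) [-0.017 -0.594  1.082]  shift target-tool [-0.195 -0.572  1.076]  turn (5deg) [0.228 1.858 0.062]
```

jog_arm:
  motion:
    - {"x":0,"y":0,"z":0,"wx":0.11,"wy":0.93,"wz":0.03,"grip":0}
    - {"x":0,"y":0,"z":0,"wx":0.11,"wy":0.93,"wz":0.03,"grip":0}
    - {"x":0,"y":0,"z":0,"wx":0,"wy":0,"wz":1,"grip":0}
    - {"x":0,"y":0,"z":0,"wx":0,"wy":0,"wz":1,"grip":0}
    - {"x":0,"y":0,"z":0,"wx":0,"wy":0,"wz":1,"grip":0}
    - {"x":0,"y":0,"z":0,"wx":0,"wy":0,"wz":1,"grip":0}
    - {"x":0,"y":0,"z":0,"wx":0,"wy":0,"wz":1,"grip":0}
    - {"x":0,"y":0,"z":0,"wx":0,"wy":0,"wz":1,"grip":0}
    - {"x":0,"y":0,"z":0,"wx":0,"wy":0,"wz":1,"grip":0}
    - {"x":0,"y":0,"z":0,"wx":0,"wy":0,"wz":1,"grip":0}
    - {"x":0,"y":0,"z":0,"wx":0,"wy":0,"wz":1,"grip":0}
    - {"x":0,"y":0,"z":0,"wx":0,"wy":0,"wz":1,"grip":0}
    - {"x":0,"y":0,"z":0,"wx":0,"wy":0,"wz":1,"grip":0}
    - {"x":0,"y":0,"z":0,"wx":0,"wy":0,"wz":1,"grip":0}
    - {"x":0,"y":0,"z":0,"wx":0,"wy":0,"wz":1,"grip":0}
    - {"x":0,"y":0,"z":0,"wx":0,"wy":0,"wz":1,"grip":0}
    - {"x":0,"y":0,"z":0,"wx":0,"wy":0,"wz":1,"grip":0}
    - {"x":0,"y":0,"z":0,"wx":0,"wy":0,"wz":1,"grip":0}
    - {"x":0,"y":0,"z":0,"wx":0,"wy":0,"wz":1,"grip":0}
    - {"x":0,"y":0,"z":0,"wx":0,"wy":0,"wz":1,"grip":0}

```text
clock: 9.0
ee_pos: [416.9, 109.1, 213.3]
ee_rot: [[-0.083, 0.997, 0.003], [0.997, 0.083, 0.001], [0.001, 0.003, -1.0]]
force: [0.7, -0.1, -0.7]
opening: 0.577
finger_force: 36.6
```

jog_arm:
  motion:
    - {"x":0,"y":0,"z":0,"wx":0,"wy":0,"wz":1,"grip":0}
    - {"x":0,"y":0,"z":0,"wx":0,"wy":0,"wz":1,"grip":0}
    - {"x":0,"y":0,"z":0,"wx":0,"wy":0,"wz":1,"grip":0}
    - {"x":0,"y":0,"z":0,"wx":0,"wy":0,"wz":1,"grip":0}
    - {"x":0,"y":0,"z":0,"wx":0,"wy":0,"wz":1,"grip":0}
    - {"x":0,"y":0,"z":0,"wx":0,"wy":0,"wz":1,"grip":0}
    - {"x":0,"y":0,"z":0,"wx":0,"wy":-1,"wz":0,"grip":0}
    - {"x":0,"y":0,"z":0,"wx":0,"wy":-1,"wz":0,"grip":0}
    - {"x":0,"y":0,"z":0,"wx":0,"wy":-1,"wz":0,"grip":0}
    - {"x":0,"y":0,"z":0,"wx":0,"wy":-1,"wz":0,"grip":0}
    - {"x":0,"y":0,"z":0,"wx":0,"wy":-1,"wz":0,"grip":0}
    - {"x":0,"y":0,"z":0,"wx":0,"wy":-1,"wz":0,"grip":0}
    - {"x":0,"y":0,"z":0,"wx":0,"wy":-1,"wz":0,"grip":0}
    - {"x":0,"y":0,"z":0,"wx":0,"wy":-1,"wz":0,"grip":0}
    - {"x":0,"y":0,"z":0,"wx":0,"wy":-1,"wz":0,"grip":0}
    - {"x":0,"y":0,"z":0,"wx":0,"wy":-1,"wz":0,"grip":0}
    - {"x":0,"y":0,"z":0,"wx":0,"wy":-1,"wz":0,"grip":0}
    - {"x":0,"y":0,"z":0,"wx":0,"wy":-1,"wz":0,"grip":0}

```text
clock: 10.8
ee_pos: [417.3, 109.5, 213.4]
ee_rot: [[0.214, 0.906, -0.365], [0.451, -0.423, -0.786], [-0.867, 0.003, -0.499]]
force: [-0.1, 0.0, -0.4]
opening: 0.579
finger_force: 36.6
```

```bash
cat >> h.py <<'E'
def roty(phi,yaw): return R.from_euler('z',yaw,degrees=True).as_matrix()@rot(phi)
E
python3 - <<'E'
from h import *
Rt=roty(60,-120); goto(S+Rt@OFF,Rt)
print(readout.get_obs()['ee_rot'], Rt)
E
```

```text
clk 10.8 tcp [417.262 109.489 213.376] target [411.745  72.399  72.714] q [ 0.35   0.612  1.443 -0.7    1.886  0.856] open 0.5785184495067764 F [-0.127  0.045 -0.366]
 shift now-tool (50mm) [2.08  0.205 2.027]  shift target-tool [2.077 0.214 2.029]  turn (5deg) [ 0.018  0.012 -0.032]
[[ 0.214  0.906 -0.365]
 [ 0.451 -0.423 -0.786]
 [-0.867  0.003 -0.499]] [[ 0.212  0.906 -0.367]
 [ 0.453 -0.423 -0.785]
 [-0.866  0.    -0.5  ]]
```

jog_arm:
  motion:
    - {"x":0.29,"y":0.03,"z":0.28,"wx":0,"wy":0,"wz":0,"grip":0}
    - {"x":0.29,"y":0.03,"z":0.28,"wx":0,"wy":0,"wz":0,"grip":0}
    - {"x":0.29,"y":0.03,"z":0.28,"wx":0,"wy":0,"wz":0,"grip":0}
    - {"x":0.29,"y":0.03,"z":0.28,"wx":0,"wy":0,"wz":0,"grip":0}
    - {"x":0.29,"y":0.03,"z":0.28,"wx":0,"wy":0,"wz":0,"grip":0}
    - {"x":0.29,"y":0.03,"z":0.28,"wx":0,"wy":0,"wz":0,"grip":0}
    - {"x":0.29,"y":0.03,"z":0.28,"wx":0,"wy":0,"wz":0,"grip":0}
    - {"x":0,"y":0,"z":0,"wx":0,"wy":0,"wz":0,"grip":0}

```text
clock: 11.6
ee_pos: [412.4, 73.6, 75.2]
ee_rot: [[0.213, 0.906, -0.366], [0.453, -0.424, -0.785], [-0.866, 0.001, -0.5]]
force: [0.5, 0.4, -0.8]
opening: 0.58
finger_force: 36.7
```

jog_arm:
  motion:
    - {"x":0.034,"y":0,"z":0.02,"wx":0,"wy":0,"wz":0,"grip":0}
    - {"x":0.017,"y":0,"z":0.01,"wx":0,"wy":0,"wz":0,"grip":0}
    - {"x":0,"y":0,"z":0,"wx":0,"wy":0,"wz":0,"grip":0}

```text
clock: 11.9
ee_pos: [412.8, 74.4, 73.9]
ee_rot: [[0.216, 0.906, -0.364], [0.454, -0.423, -0.784], [-0.864, 0.004, -0.503]]
force: [-0.7, -0.1, 2.2]
opening: 0.584
finger_force: 36.9
```

jog_arm:
  motion:
    - {"x":0.017,"y":0,"z":0.01,"wx":0,"wy":0,"wz":0,"grip":0}
    - {"x":0,"y":0,"z":0,"wx":0,"wy":0,"wz":0,"grip":0}

```text
clock: 12.1
ee_pos: [412.9, 74.5, 73.9]
ee_rot: [[0.216, 0.906, -0.364], [0.453, -0.423, -0.785], [-0.865, 0.004, -0.502]]
force: [-0.2, 1.8, 9.8]
opening: 0.579
finger_force: 37.7
```

Run:
```python
from h import *
x0,x1,y0,y1=150,400,120,300
cv2.imwrite('pics/s3.png',cv2.resize(get_image('scene')[y0:y1,x0:x1,::-1],None,fx=3,fy=3))
```

```text
(no output)
```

View pics/s3.png

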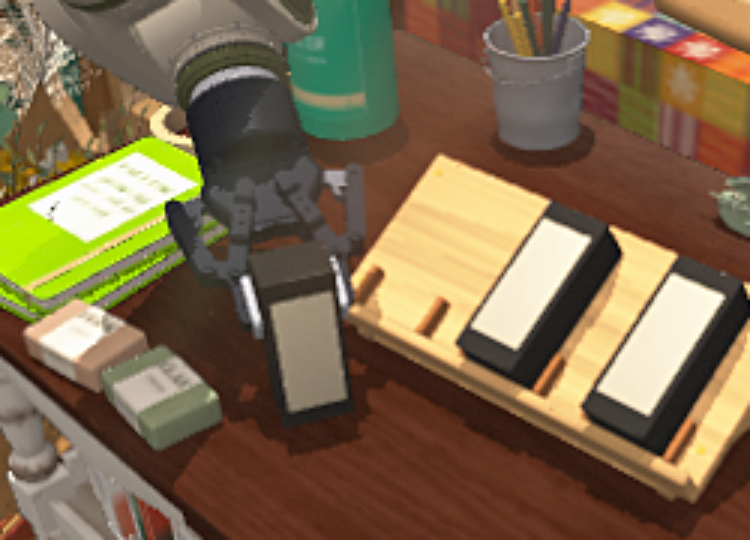

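The view shows the box upright on the table, label facing the camera at crop (310,350), clear of the display. I'll release and back off along the tool.

jog_arm:
  motion:
    - {"x":0,"y":0,"z":0,"wx":0,"wy":0,"wz":0,"grip":0.9}
    - {"x":0,"y":0,"z":0,"wx":0,"wy":0,"wz":0,"grip":0.9}
    - {"x":0,"y":0,"z":0,"wx":0,"wy":0,"wz":0,"grip":0.9}
    - {"x":0,"y":0,"z":0,"wx":0,"wy":0,"wz":0,"grip":0.9}
    - {"x":0,"y":0,"z":-0.3,"wx":0,"wy":0,"wz":0,"grip":0.9}
    - {"x":0,"y":0,"z":-0.4,"wx":0,"wy":0,"wz":0,"grip":0.9}
    - {"x":0,"y":0,"z":-0.4,"wx":0,"wy":0,"wz":0,"grip":0.9}
    - {"x":0,"y":0,"z":-0.5,"wx":0,"wy":0,"wz":0,"grip":0.9}
    - {"x":0,"y":0,"z":-0.5,"wx":0,"wy":0,"wz":0,"grip":0.9}
    - {"x":-0.5,"y":0,"z":-0.3,"wx":0,"wy":0,"wz":0,"grip":0.9}
    - {"x":-0.5,"y":0,"z":-0.3,"wx":0,"wy":0,"wz":0,"grip":0.9}

```text
clock: 13.25
ee_pos: [451.0, 157.8, 184.0]
ee_rot: [[0.214, 0.906, -0.364], [0.454, -0.422, -0.784], [-0.865, 0.002, -0.502]]
force: [0.7, -0.6, 0.3]
opening: 0.897
finger_force: 0.0
```

jog_arm:
  motion:
    - {"x":0,"y":0,"z":0,"wx":0,"wy":1,"wz":0,"grip":0.9}
    - {"x":0,"y":0,"z":0,"wx":0,"wy":1,"wz":0,"grip":0.9}
    - {"x":0,"y":0,"z":0,"wx":0,"wy":1,"wz":0,"grip":0.9}
    - {"x":0,"y":0,"z":0,"wx":0,"wy":1,"wz":0,"grip":0.9}
    - {"x":0,"y":0,"z":0,"wx":0,"wy":1,"wz":0,"grip":0.9}
    - {"x":0,"y":0,"z":0,"wx":0,"wy":1,"wz":0,"grip":0.9}
    - {"x":0,"y":0,"z":0,"wx":0,"wy":1,"wz":0,"grip":0.9}
    - {"x":0,"y":0,"z":0,"wx":0,"wy":1,"wz":0,"grip":0.9}
    - {"x":0,"y":0,"z":0,"wx":0,"wy":1,"wz":0,"grip":0.9}
    - {"x":0,"y":0,"z":0,"wx":0,"wy":1,"wz":0,"grip":0.9}
    - {"x":0,"y":0,"z":0,"wx":0,"wy":1,"wz":0,"grip":0.9}
    - {"x":0,"y":0,"z":0,"wx":0,"wy":1,"wz":0,"grip":0.9}

```text
clock: 14.45
ee_pos: [451.1, 157.5, 183.8]
ee_rot: [[0.423, 0.906, 0.006], [0.906, -0.423, 0.005], [0.007, 0.004, -1.0]]
force: [0.2, 0.5, -0.3]
opening: 0.901
finger_force: 0.0
```

Run:
```python
from h import *
Rt=roty(60,-120); S2=np.array([412.9,74.5,73.9])-Rt@OFF; print(S2)
# label seen from scene: its vertical centre line on the standing box
im=get_image('scene').astype(int)
m=((im.min(2)>110)&(im[...,0]-im[...,2]<60)).astype(np.uint8)*255
r=rects('scene',m,(225,275,205,265)); print(r)
mid=S2+20*np.r_[Rt[:2,2]/np.linalg.norm(Rt[:2,2]),0]
p=camera_params('scene');K=np.array([[p['fx'],0,p['cx']],[0,p['fy'],p['cy']],[0,0,1]])
T=p['camera_from_world'];print('expected label px',cv2.projectPoints(mid*[1,1,0]+[0,0,60],cv2.Rodrigues(T[:3,:3])[0],T[:3,3],K,p['distortion'])[0])
print(atz('scene',[q[0] for q in r],60) if r else '')
goto(np.array([S2[0],S2[1],76.]),roty(0,-120))
cv2.imwrite('pics/w4.png',get_image('wrist')[:,:,::-1])
```

```text
[416.155  82.101  62.186]
[((252.83624267578125, 235.08285522460938), (32.87284851074219, 19.758869171142578), 79.87532806396484)]
expected label px [[[252.914 237.842]]]
[[413.103  71.097  60.   ]]
clk 14.5 tcp [450.757 156.776 183.815] target [416.155  82.101  76.   ] q [0.085 0.248 1.714 0.008 1.171 0.519] open 0.8980875343283043 F [ 1.789 -0.497  0.793]
 shift now-tool (50mm) [-1.668 -0.001  2.139]  shift target-tool [-1.646  0.005  2.156]  turn (5deg) [ 0.041 -0.119 -0.007]
```

View pics/w4.png

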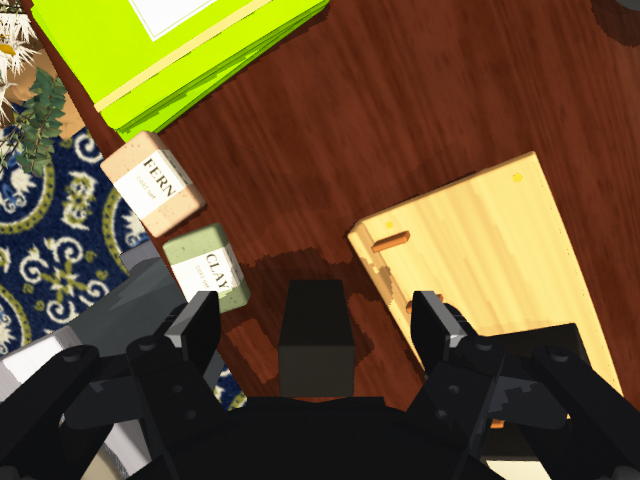

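The wrist view shows the standing box's top face at columns 279–353, rows 346–396. That is centred between the fingers and agrees with the computed position to about 2 mm. Next I move over it, descend and grip from above.

jog_arm:
  motion:
    - {"x":-0.41,"y":0,"z":0,"wx":0.04,"wy":-0.12,"wz":0,"grip":0.9}
    - {"x":-0.41,"y":0,"z":0,"wx":0,"wy":0,"wz":0,"grip":0.9}
    - {"x":-0.41,"y":0,"z":0,"wx":0,"wy":0,"wz":0,"grip":0.9}
    - {"x":-0.41,"y":0,"z":0,"wx":0,"wy":0,"wz":0,"grip":0.9}
    - {"x":0,"y":0,"z":0.4,"wx":0,"wy":0,"wz":0,"grip":0.9}
    - {"x":0,"y":0,"z":0.4,"wx":0,"wy":0,"wz":0,"grip":0.9}
    - {"x":0,"y":0,"z":0.4,"wx":0,"wy":0,"wz":0,"grip":0.9}
    - {"x":0,"y":0,"z":0.4,"wx":0,"wy":0,"wz":0,"grip":0.9}
    - {"x":0,"y":0,"z":0.35,"wx":0,"wy":0,"wz":0,"grip":0.9}
    - {"x":0,"y":0,"z":0.2,"wx":0,"wy":0,"wz":0,"grip":0.9}
    - {"x":0,"y":0,"z":0,"wx":0,"wy":0,"wz":0,"grip":0.9}

```text
clock: 15.65
ee_pos: [415.5, 82.7, 75.5]
ee_rot: [[0.422, 0.906, -0.006], [0.906, -0.423, -0.007], [-0.009, -0.003, -1.0]]
force: [-0.2, 0.7, 0.7]
opening: 0.902
finger_force: 0.0
```

jog_arm:
  motion:
    - {"x":0,"y":0,"z":0,"wx":0,"wy":0,"wz":0,"grip":0}
    - {"x":0,"y":0,"z":0,"wx":0,"wy":0,"wz":0,"grip":0}
    - {"x":0,"y":0,"z":0,"wx":0,"wy":0,"wz":0,"grip":0}
    - {"x":0,"y":0,"z":0,"wx":0,"wy":0,"wz":0,"grip":0}
    - {"x":0,"y":0,"z":0,"wx":0,"wy":0,"wz":0,"grip":0}
    - {"x":0,"y":0,"z":0,"wx":0,"wy":0,"wz":0,"grip":0}
    - {"x":0,"y":0,"z":0,"wx":0,"wy":0,"wz":0,"grip":0}

```text
clock: 16.35
ee_pos: [416.6, 82.5, 77.3]
ee_rot: [[0.423, 0.906, -0.002], [0.906, -0.423, -0.006], [-0.006, 0.001, -1.0]]
force: [0.3, 0.5, 6.8]
opening: 0.579
finger_force: 36.9
```

jog_arm:
  motion:
    - {"x":0,"y":0,"z":-0.3,"wx":0,"wy":0,"wz":0,"grip":0}
    - {"x":0,"y":0,"z":-0.6,"wx":0,"wy":0,"wz":0,"grip":0}
    - {"x":0,"y":0,"z":-0.6,"wx":0,"wy":0,"wz":0,"grip":0}
    - {"x":0,"y":0,"z":-0.6,"wx":0,"wy":0,"wz":1,"grip":0}
    - {"x":0,"y":0,"z":-0.6,"wx":0,"wy":0,"wz":1,"grip":0}
    - {"x":0,"y":0,"z":-0.6,"wx":0,"wy":0,"wz":1,"grip":0}
    - {"x":0,"y":0,"z":0,"wx":0,"wy":0,"wz":1,"grip":0}
    - {"x":0,"y":0,"z":0,"wx":0,"wy":0,"wz":1,"grip":0}
    - {"x":0,"y":0,"z":0,"wx":0,"wy":0,"wz":1,"grip":0}
    - {"x":0,"y":0,"z":0,"wx":0,"wy":0,"wz":1,"grip":0}
    - {"x":0,"y":0,"z":0,"wx":0,"wy":0,"wz":1,"grip":0}
    - {"x":0,"y":0,"z":0,"wx":0,"wy":0,"wz":1,"grip":0}
    - {"x":0,"y":0,"z":0,"wx":0,"wy":0,"wz":1,"grip":0}
    - {"x":0,"y":0,"z":0,"wx":0,"wy":0,"wz":1,"grip":0}
    - {"x":0,"y":0,"z":0,"wx":0,"wy":0,"wz":1,"grip":0}

```text
clock: 17.85
ee_pos: [416.4, 83.5, 241.5]
ee_rot: [[0.997, 0.083, -0.004], [0.083, -0.997, -0.006], [-0.004, 0.006, -1.0]]
force: [0.2, -0.3, -1.4]
opening: 0.579
finger_force: 36.6
```

jog_arm:
  motion:
    - {"x":0.3,"y":0,"z":0,"wx":0,"wy":0,"wz":0,"grip":0}
    - {"x":0.4,"y":0,"z":0,"wx":0,"wy":0,"wz":0,"grip":0}
    - {"x":0.4,"y":0,"z":0,"wx":0,"wy":0,"wz":0,"grip":0}
    - {"x":0,"y":0,"z":0,"wx":0,"wy":-1,"wz":0,"grip":0}
    - {"x":0,"y":0,"z":0,"wx":0,"wy":-1,"wz":0,"grip":0}
    - {"x":0,"y":0,"z":0,"wx":0,"wy":-1,"wz":0,"grip":0}
    - {"x":0,"y":0,"z":0,"wx":0,"wy":-1,"wz":0,"grip":0}
    - {"x":0,"y":0,"z":0,"wx":0,"wy":-1,"wz":0,"grip":0}
    - {"x":0,"y":0,"z":0,"wx":0,"wy":-1,"wz":0,"grip":0}
    - {"x":0,"y":0,"z":0,"wx":0,"wy":-1,"wz":0,"grip":0}
    - {"x":0,"y":0,"z":0,"wx":0,"wy":-1,"wz":0,"grip":0}
    - {"x":0,"y":0,"z":0,"wx":0,"wy":-1,"wz":0,"grip":0}
    - {"x":0,"y":0,"z":0,"wx":0,"wy":-1,"wz":0,"grip":0}
    - {"x":0,"y":0,"z":0,"wx":0,"wy":-1,"wz":0,"grip":0}
    - {"x":0,"y":0,"z":0,"wx":0,"wy":-1,"wz":0,"grip":0}

```text
clock: 19.35
ee_pos: [471.5, 88.3, 241.2]
ee_rot: [[0.492, 0.087, -0.866], [0.037, -0.996, -0.078], [-0.87, 0.006, -0.494]]
force: [0.4, -0.5, -1.5]
opening: 0.581
finger_force: 36.5
```

Run:
```python
from h import *
Rt=rot(-60,-1); t=C3+17.3*XD; print(readout.get_obs()['ee_rot'],Rt)
goto(t+10*XD+40*ZD,Rt); goto(t+3*XD+3*ZD,Rt)
```

```text
[[ 0.492  0.087 -0.866]
 [ 0.037 -0.996 -0.078]
 [-0.87   0.006 -0.494]] [[ 0.498  0.086 -0.863]
 [ 0.043 -0.996 -0.075]
 [-0.866 -0.    -0.5  ]]
clk 19.35 tcp [471.511  88.272 241.236] target [542.129  90.314 121.591] q [-0.012  0.805  1.02  -0.126  2.364  1.437] open 0.5813181419558676 F [ 0.421 -0.506 -1.496]
 shift now-tool (50mm) [ 2.778  0.067 -0.045]  shift target-tool [ 2.778  0.081 -0.025]  turn (5deg) [ 0.038  0.082 -0.059]
clk 19.35 tcp [471.511  88.272 241.236] target [554.52   91.388  86.048] q [-0.012  0.805  1.02  -0.126  2.364  1.437] open 0.5813181419558676 F [ 0.421 -0.506 -1.496]
 shift now-tool (50mm) [3.519 0.063 0.09 ]  shift target-tool [3.518 0.081 0.115]  turn (5deg) [ 0.038  0.082 -0.059]
```

jog_arm:
  motion:
    - {"x":0.4,"y":0.012,"z":0,"wx":0.04,"wy":0.08,"wz":-0.06,"grip":0}
    - {"x":0.4,"y":0.012,"z":0,"wx":0,"wy":0,"wz":0,"grip":0}
    - {"x":0.4,"y":0.012,"z":0,"wx":0,"wy":0,"wz":0,"grip":0}
    - {"x":0.4,"y":0.012,"z":0,"wx":0,"wy":0,"wz":0,"grip":0}
    - {"x":0.4,"y":0.012,"z":0,"wx":0,"wy":0,"wz":0,"grip":0}
    - {"x":0.4,"y":0.012,"z":0,"wx":0,"wy":0,"wz":0,"grip":0}
    - {"x":0.3,"y":0,"z":0,"wx":0,"wy":0,"wz":0,"grip":0}
    - {"x":0,"y":0,"z":0,"wx":0,"wy":0,"wz":0,"grip":0}

```text
clock: 20.15
ee_pos: [539.0, 90.4, 122.5]
ee_rot: [[0.498, 0.086, -0.863], [0.044, -0.996, -0.074], [-0.866, -0.001, -0.5]]
force: [-0.4, -0.9, -0.4]
opening: 0.583
finger_force: 36.6
```

Run:
```python
from h import *
Rt=rot(-60,-1); t=C3+17.3*XD
goto(t+3*XD,Rt)
# label seen by both fixed cameras vs. where it should be
L=[]
ex=readout.get_obs()['ee_pos']-17.3*XD+20*ZD
for n in ('top','scene'):
    p=camera_params(n);K=np.array([[p['fx'],0,p['cx']],[0,p['fy'],p['cy']],[0,0,1]]);T=p['camera_from_world']
    e=cv2.projectPoints(ex,cv2.Rodrigues(T[:3,:3])[0],T[:3,3],K,p['distortion'])[0].ravel().astype(int)
    im=get_image(n).astype(int);m=((im.min(2)>140)&(im[...,0]-im[...,2]<60)).astype(np.uint8)*255
    print(n,'expect',e,[(np.round(r[0],1),np.round(r[1],1),round(r[2],1)) for r in rects(n,m,(e[0]-30,e[0]+28,e[1]-40,e[1]+40),80)])
```

```text
clk 20.15 tcp [538.988  90.412 122.457] target [556.015  91.517  83.45 ] q [-0.009  1.092  0.776 -0.112  2.316  1.446] open 0.5834733387268046 F [-0.444 -0.935 -0.366]
 shift now-tool (50mm) [0.846 0.008 0.095]  shift target-tool [0.846 0.007 0.095]  turn (5deg) [-0.004 -0.001  0.005]
top expect [235 222] [(array([212.5, 217.5]), array([15., 23.]), 0.0), (array([213.5, 193.5]), array([23., 17.]), 90.0), (array([216.5, 245.5]), array([31., 23.]), 90.0), (array([236.6, 221.7]), array([40.3, 14.1]), 83.3)]
scene expect [282 181] [(array([283.5, 181.8]), array([13.8, 44.5]), 35.5)]
```

jog_arm:
  motion:
    - {"x":0.2,"y":0,"z":0,"wx":0,"wy":0,"wz":0,"grip":0}
    - {"x":0.2,"y":0,"z":0,"wx":0,"wy":0,"wz":0,"grip":0}
    - {"x":0.2,"y":0,"z":0,"wx":0,"wy":0,"wz":0,"grip":0}
    - {"x":0.1,"y":0,"z":0,"wx":0,"wy":0,"wz":0,"grip":0}
    - {"x":0.05,"y":0,"z":0,"wx":0,"wy":0,"wz":0,"grip":0}
    - {"x":0,"y":0,"z":0,"wx":0,"wy":0,"wz":0,"grip":0}

```text
clock: 20.85
ee_pos: [558.0, 92.1, 91.6]
ee_rot: [[0.5, 0.086, -0.862], [0.044, -0.996, -0.074], [-0.865, -0.0, -0.502]]
force: [-0.3, 0.9, -0.7]
opening: 0.582
finger_force: 36.5
```

jog_arm:
  motion:
    - {"x":0.04,"y":0,"z":0,"wx":0,"wy":0,"wz":0,"grip":0}
    - {"x":0,"y":0,"z":0,"wx":0,"wy":0,"wz":0,"grip":0}

```text
clock: 21.05
ee_pos: [559.0, 92.2, 90.7]
ee_rot: [[0.501, 0.086, -0.861], [0.044, -0.996, -0.074], [-0.865, -0.0, -0.503]]
force: [0.4, 0.6, 0.4]
opening: 0.575
finger_force: 36.7
```

jog_arm:
  motion:
    - {"x":0.04,"y":0,"z":0,"wx":0,"wy":0,"wz":0,"grip":0}
    - {"x":0,"y":0,"z":0,"wx":0,"wy":0,"wz":0,"grip":0}

```text
clock: 21.25
ee_pos: [559.6, 92.3, 90.0]
ee_rot: [[0.499, 0.086, -0.863], [0.043, -0.996, -0.074], [-0.866, -0.0, -0.5]]
force: [-4.7, -1.5, 7.7]
opening: 0.582
finger_force: 38.5
```

jog_arm:
  motion:
    - {"x":-0.02,"y":0,"z":0.06,"wx":0,"wy":0,"wz":0,"grip":0}
    - {"x":0,"y":0,"z":0.06,"wx":0,"wy":0,"wz":0,"grip":0}
    - {"x":0,"y":0,"z":0,"wx":0,"wy":0,"wz":0,"grip":0}

```text
clock: 21.55
ee_pos: [553.9, 91.8, 86.7]
ee_rot: [[0.5, 0.086, -0.862], [0.044, -0.996, -0.074], [-0.865, -0.0, -0.502]]
force: [-3.2, -1.0, 2.6]
opening: 0.585
finger_force: 38.5
```

jog_arm:
  motion:
    - {"x":0,"y":0,"z":0.03,"wx":0,"wy":0,"wz":0,"grip":0}
    - {"x":0,"y":0,"z":0,"wx":0,"wy":0,"wz":0,"grip":0}

```text
clock: 21.75
ee_pos: [552.8, 91.7, 86.1]
ee_rot: [[0.5, 0.086, -0.862], [0.044, -0.996, -0.074], [-0.865, -0.0, -0.502]]
force: [-0.7, -0.2, 4.8]
opening: 0.583
finger_force: 38.8
```

jog_arm:
  motion:
    - {"x":0,"y":0,"z":0.03,"wx":0,"wy":0,"wz":0,"grip":0}
    - {"x":0,"y":0,"z":0,"wx":0,"wy":0,"wz":0,"grip":0}

```text
clock: 21.95
ee_pos: [551.6, 91.6, 85.3]
ee_rot: [[0.5, 0.086, -0.862], [0.044, -0.996, -0.074], [-0.865, -0.0, -0.502]]
force: [-0.9, -0.0, 5.8]
opening: 0.583
finger_force: 38.9
```

jog_arm:
  motion:
    - {"x":0,"y":0,"z":0.03,"wx":0,"wy":0,"wz":0,"grip":0}
    - {"x":0,"y":0,"z":0,"wx":0,"wy":0,"wz":0,"grip":0}

```text
clock: 22.15
ee_pos: [550.3, 91.5, 84.6]
ee_rot: [[0.5, 0.086, -0.862], [0.044, -0.996, -0.074], [-0.865, -0.0, -0.502]]
force: [-1.3, -0.3, 6.0]
opening: 0.584
finger_force: 38.9
```

jog_arm:
  motion:
    - {"x":0,"y":0,"z":0.03,"wx":0,"wy":0,"wz":0,"grip":0}
    - {"x":0,"y":0,"z":0,"wx":0,"wy":0,"wz":0,"grip":0}

```text
clock: 22.35
ee_pos: [549.0, 91.4, 83.8]
ee_rot: [[0.5, 0.086, -0.862], [0.044, -0.996, -0.074], [-0.865, -0.0, -0.502]]
force: [-1.3, -0.6, 5.3]
opening: 0.578
finger_force: 38.9
```

Run:
```python
from h import *
o=readout.get_obs();d=o['ee_pos']-C3-17.3*XD;print(d@XD,d@YD,d@ZD,o['force']@XD,o['force']@ZD)
im=get_image('top').astype(int);m=((im.min(2)>140)&(im[...,0]-im[...,2]<60)).astype(np.uint8)*255
r=[r for r in rects('top',m,(205,350,185,245),200)];print(r)
P=atz('top',[q[0] for q in r],90.6);print(P)
B=np.array([536.5,-12.5,90.6]);print([( (p-B)@XH,(p-B)@YD) for p in P])
cv2.imwrite('pics/f1.png',cv2.resize(get_image('scene')[150:290,230:430,::-1],None,fx=4,fy=4))
```

```text
-2.852544130053502 0.4370390944267664 3.815125919472579 1.4999673686215536 5.200003043910695
[((214.5, 194.0), (18.0, 19.0), 90.0), ((218.0, 223.0), (42.0, 26.0), 90.0), ((239.361572265625, 220.892333984375), (39.31901168823242, 12.899612426757812), 82.87498474121094), ((284.88531494140625, 217.23770141601562), (40.107330322265625, 18.74090003967285), 84.80557250976562), ((333.283203125, 213.74781799316406), (39.844879150390625, 19.090953826904297), 86.18592071533203)]
[[ 586.921  144.367   90.6  ]
 [ 521.74   133.324   90.6  ]
 [ 526.903   86.521   90.6  ]
 [ 536.057  -12.5     90.6  ]
 [ 544.992 -117.223   90.6  ]]
[(np.float64(63.77128742340094), np.float64(151.93056032627518)), (np.float64(-2.1200464470296154), np.float64(146.55363021863042)), (np.float64(-1.0159212008100298), np.float64(99.47946375742659)), (np.float64(-0.4410169744443953), np.float64(0.038427376028734604)), (np.float64(-0.5775146831404533), np.float64(-105.06499470922728))]
```

jog_arm:
  motion:
    - {"x":0,"y":0,"z":0.03,"wx":0,"wy":0,"wz":0,"grip":0}
    - {"x":0,"y":0,"z":0,"wx":0,"wy":0,"wz":0,"grip":0}

```text
clock: 22.65
ee_pos: [548.5, 91.2, 83.8]
ee_rot: [[0.503, 0.086, -0.86], [0.044, -0.996, -0.074], [-0.863, -0.0, -0.505]]
force: [7.5, 2.2, 9.6]
opening: 0.579
finger_force: 39.7
```

View pics/f1.png

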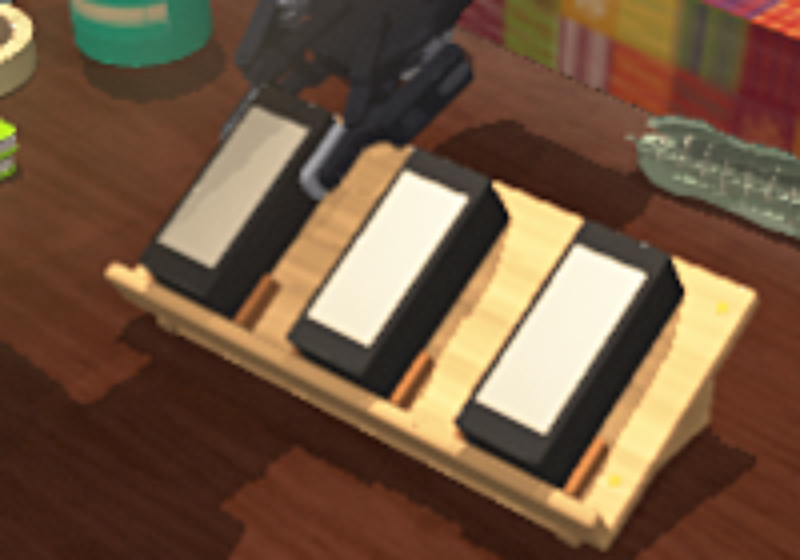

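The view shows the box in the left bay with its label up, lined up with the others. The 11 N along the slope says its lower end is on the ledge, so I'll release and back out up the slope.

jog_arm:
  motion:
    - {"x":0,"y":0,"z":-0.01,"wx":0,"wy":0,"wz":0,"grip":0.9}
    - {"x":0,"y":0,"z":0,"wx":0,"wy":0,"wz":0,"grip":0.9}
    - {"x":0,"y":0,"z":0,"wx":0,"wy":0,"wz":0,"grip":0.9}
    - {"x":0,"y":0,"z":0,"wx":0,"wy":0,"wz":0,"grip":0.9}
    - {"x":0,"y":0,"z":-0.2,"wx":0,"wy":0,"wz":0,"grip":0.9}
    - {"x":0,"y":0,"z":-0.3,"wx":0,"wy":0,"wz":0,"grip":0.9}
    - {"x":0,"y":0,"z":-0.4,"wx":0,"wy":0,"wz":0,"grip":0.9}
    - {"x":0,"y":0,"z":-0.4,"wx":0,"wy":0,"wz":0,"grip":0.9}
    - {"x":-0.3,"y":0,"z":-0.2,"wx":0,"wy":0,"wz":0,"grip":0.9}
    - {"x":-0.4,"y":0,"z":0,"wx":0,"wy":0,"wz":0,"grip":0.9}
    - {"x":-0.4,"y":0,"z":0,"wx":0,"wy":0,"wz":0,"grip":0.9}
    - {"x":-0.4,"y":0,"z":0,"wx":0,"wy":0,"wz":0,"grip":0.9}
    - {"x":0,"y":0,"z":0,"wx":0,"wy":0,"wz":0,"grip":0.9}
    - {"x":0,"y":0,"z":0,"wx":0,"wy":0,"wz":0,"grip":0.9}

```text
clock: 24.05
ee_pos: [575.5, 93.6, 185.1]
ee_rot: [[0.501, 0.086, -0.861], [0.044, -0.996, -0.074], [-0.864, -0.0, -0.503]]
force: [-0.6, 0.0, -0.6]
opening: 0.902
finger_force: 0.0
```

Run:
```python
from h import *
C={}
for n,roi,k in (('top',(225,350,185,245),3),('scene',(255,425,165,290),3)):
    im=get_image(n).astype(int);m=((im.min(2)>130)&(im[...,0]-im[...,2]<60)).astype(np.uint8)*255
    C[n]=rects(n,m,roi,200); print(n,[(np.round(r[0],1),np.round(r[1],1),round(r[2],1)) for r in C[n]])
if len(C['top'])==len(C['scene'])==3:
    P=tri([r[0] for r in C['top']],[r[0] for r in C['scene']]);print(P)
    for p in P: print((p[:3]-P[1,:3])@XH,(p[:3]-P[1,:3])@YD)
```

```text
top [(array([237.4, 221.1]), array([39.7, 17.1]), 83.5), (array([284.8, 217.2]), array([40.1, 19. ]), 84.8), (array([333.2, 213.7]), array([40. , 19.1]), 86.8)]
scene [(array([287.6, 196.1]), array([14.7, 43. ]), 35.0), (array([326.6, 213.4]), array([17.5, 46. ]), 33.7), (array([369.9, 233.6]), array([19.8, 48.6]), 32.6)]
[[ 526.421   91.386   88.709    0.763]
 [ 536.692  -12.329   88.983    0.778]
 [ 545.802 -117.293   88.692    0.967]]
-1.2811708345952708 104.21453938077217
0.0 0.0
0.017581017948003284 -105.35861591640602
```

```bash
python3 -c "
from plant import hand_in
print(hand_in())"
```

```text
the job is handed in; nothing more can be done
None
```

I turned the left match box over, laid it back label up in its own bay against the ledge in line with the other two, and handed the job in at about 24 s; no verdict came back.

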